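# Close the flux bottle and mix it on the touch mixer

### The arm

A 6-joint arm with a two-finger parallel gripper is mounted at the origin on a cart in front of the work surface, level with it; the furniture and walls round the work are solid. World frame = base frame: x ahead of the robot, y to its left, z up, the work surface at z = 0. Lengths are in m, angles in rad, forces in N, time in s.
With the tool pointing down it reaches from about 0.275 to 0.85 m from the base axis. Payload 5.2 kg.
Tool frame: the origin (TCP) lies at the very end of the fingers, on their centre line; the grasp point (between the pads) lies 19 mm behind it; z points along the fingers, y is the line along which they close (so a half turn about z gives the same grasp; the last joint's range is limited). The gripper opens to 85 mm and grips with 20 to 120 N. Pads are 22 mm wide; open, the fingers measure 114 mm over their backs; the gripper's body (76 mm by 85 mm) begins 54 mm behind the grasp point. The pads swing forward as they close: fully open they stand 13 mm farther back than shut.
Start: joints at [1.101, 0.259, 1.535, -0, 1.348, -0.203], TCP at [0.145, 0.531, 0.231] pointing down, gripper open.
Joint ranges: [-3.14, 3.14], [-0.91, 2.08], [0.19, 2.58], [-1.22, 4.36], [0.22, 2.71], [-3.12, 3.12]. Speed limits (rad/s): [2.57, 2.57, 3.14, 3.14, 3.14, 3.14].

### API

Orientations are given as [roll, pitch, yaw] about the fixed x, y, z axes, in that order (R = Rz(yaw) Ry(pitch) Rx(roll)).
In Python, from bench import monitor, eyes, env, masks_of, spot_point gives the robot as it stands. The module is installed in compiled form; this text tells all that it offers.
- The arm moves only by the tool drive_tool, never from a script. Its argument "motion" is a list of rows, each a list of 6 numbers: the shift along the tool's x, y, z in mm, then the turn, a rotation vector about the tool's x, y, z in rad. A call has 1 to 12 rows; each row is the pose to reach, as a shift and turn from the pose commanded when the call began, along the tool's axes at that moment; what a row does not reach only later rows make up. A row lasts 1/8 s, in which the tool goes at most 62.5 mm and 10.7 degrees, less where a joint would pass 70% of its speed; a pose out of reach is approached as far as the arm can. A call with a gripper value outside its range is refused whole. "gripper" is the opening, from 0 (shut) to 1 (fully open), set as the call begins (left out, the last holds). The fingers move at their own pace and stop on an object; "squeeze" is the grip in N (left out, the last holds). Time passes only in rows, so rows that repeat a pose let the fingers close. It gives the time, the measured TCP pose, the force, the opening and the grip force at its end, in the units of the state.
- monitor.read_state(): the state, without advancing time (a new reading comes with each control period).
- eyes.read_camera(name): name is "scene" or "top"; returns the picture (400x640x3 uint8, red, green, blue); there is no depth.
- eyes.camera_info(name): a dict with "intrinsics" (3x3 intrinsics, pixels), "position" and "rotation" of the camera in the world. Camera axes: x right, y down, z forward; pixel columns grow to the right and rows downward; lengths in m; the calibration is good to about 2 mm. A picture is of the moment at which its call begins. camera_info takes no time and is no camera call.
- env.close_job(): hands the job in; it is judged then, once.
Trained networks look in the newest picture that a camera, given by its name, has taken for a name from the list of things; names that differ only in an ending like _2 or _b are one class to them, and where a whole thing is asked for, a point or a joint stands for the part that bears it (a point fixed in the world has none). Each returns a list of dicts, best first, with "confidence" (0 to 1); they miss things now and then, are a little off and sometimes report something else, mostly with a low value. They report only what shows in the picture. A call takes as long as a camera call. They do not tell look-alikes from the thing itself.
- masks_of(query, camera): "mask" (400x640 bool, what is visible of it) and "centre" ([row, column] in pixels, amid what is visible of it).
- spot_point(query, camera): "centre" ([row, column] in pixels: a listed point, or the origin of a listed thing).
The state is a dict: "time": time; "q": joint angles; "qd": joint speeds; "tau": joint torques, N m; "tcp_pos": TCP position; "eef_rot": TCP orientation; "contact_force": force on the tool from outside, world axes, zero at the start; "moment": the same for the moment, N m; "grip_width": finger opening in m; "grip_force": force on a finger pad.
Only numpy, scipy, OpenCV 4.12 (cv2) and the standard library are available. Lean on these libraries where they do the work, as an engineer would, in place of code of your own. Each camera call takes 0.05 s, during which the arm holds its last target. There are 200 camera calls.

### The job

The flux in the small square amber bottle has settled. While the bottle stands in its stand, screw its loose cap fully shut (clockwise from above); then set it upright in the round sprung cradle on top of the touch mixer and press it right down against the spring, as the mixer only runs while pressed. Finish while still holding it there, upright and fully pressed down, and leave the other things on the bench where they are.

Things in the scene. Friction and masses are not known exactly. Their poses are not given: they have to be found in the camera images.
- bottle: Square amber bottle, 94 mm tall with cap, about 0.22 kg. Origin: centre of its underside, z up, x and y square to its flat sides. Round foot 32 mm wide, widening to the square body (40 x 40 mm, rounded edges, from 6 to 50 mm up); shoulder narrowing to a 27 mm neck at 63 mm; cap from 68 to 94 mm up. It starts upright in the stand's pocket, which keeps it from turning (5 degrees of play).
- cap_top (a point): Centre of the top of the bottle's black ribbed screw cap. The cap is a round cylinder 38 mm wide and 26 mm tall, upright; this point is 94 mm above the bottle's underside. Grip it across its sides from above.
- cap (a joint): Turn of the screw cap on the bottle in rad: 0 = fully shut, at its stop; positive = unscrewed (anticlockwise from above). It starts 0.7 to 1.2 rad open, turns with a light drag (0.05 N m), stays where it is left, does not rise, and cannot come off the bottle.
- stand: Fixed weighted bottle stand: dark steel disc 100 mm wide with a square aluminium collar, 52 mm across outside, its rim 32 mm above the bench. Origin: centre of its underside. The bottle stands on the pocket floor 8 mm above the bench; the square pocket is 24 mm deep, with 1.2 mm to spare on each side. Lift straight up. It is clear after 30 mm.
- mixer: Fixed touch mixer: grey box 126 x 106 mm, top 59 mm above the bench, with a speed dial and a rocker on the front face; the sprung head stands on the middle of its top. Origin at the centre of its underside, x from front to back, z up.
- seat (a point): Centre of the flat inner floor of the round black rubber cradle on the mixer's head, where the bottle's underside rests; 87 mm above the bench when not pressed, and it goes down with the head. The cradle is an open cup: floor about 38 mm wide, flaring to a mouth 62 mm wide inside and 69 mm outside, its rim 19 mm above the floor.
- mixer_head (a joint): How far the sprung head is pressed down, in m: 0 = up, 0.012 = fully down on its stop. It moves straight down and springs back by itself; it needs 4.5 N to start moving and about 15 N to be fully down (the bottle's own weight does not move it).
- flux_jar: Bystander: low round jar, 49 mm wide, 29 mm tall. Leave it alone.
- solder_spool: Bystander: reel of solder, 54 mm wide, 36 mm tall. Leave it alone.
- capacitor: Bystander: upright black can, 25 mm wide, 42 mm tall. Leave it alone.
- tweezers: Bystander: tweezers lying flat, 120 mm long. Leave them alone.
- flux_brush: Bystander: thin brush lying flat, 134 mm long. Leave it alone.
- side_cutters: Bystander: side cutters lying flat, 133 mm long. Leave them alone.
- control_board: Bystander: small circuit board lying flat, 175 mm long. Leave it alone.
There are look-alikes about, which are no part of the job. Leave any pink look-alike of the bottle alone.

How it is judged:
By the outcome, as a careful person would: the job done as asked, in the order asked, and still so for the second after the job is handed in, while the arm keeps its last pose, push and grip.
It also fails if it takes over 56 s, if anything falls off the work surface, if the arm or the gripper's body presses on something with over 40 N, if the wrist force passes 120 N, or if a joint passes its speed limit or range.

## Working session

There is one attempt and no reset: what is moved stays moved. The work goes in short steps, Python scripts to look and compute and a tool call to move; the robot and the scene stay as the last step left them, time stands still between calls to the robot, and variables do not carry over. Pictures are saved under pics/ and viewed, at most 10 in all, crops included, and the job is handed in when it is done.

Besides the shell and the picture viewer there is one more tool, called after "Emit:" in YAML: its name, and indented under it one key for each argument. drive_tool: Moves the arm, as the interface text tells. Its arguments: {"type":"object","properties":{"motion":{"type":"array"},"gripper":{"type":"number"},"squeeze":{"type":"number"}},"required":["motion"]}

```bash
mkdir -p pics; cat > h.py <<'E'
import numpy as np, cv2
from bench import monitor, eyes, env, masks_of, spot_point
def ray(cam,rc):
    i=eyes.camera_info(cam);K=np.array(i["intrinsics"]);R=np.array(i["rotation"])
    d=R@np.linalg.inv(K)@np.array([rc[1],rc[0],1.]);return np.array(i["position"]),d
def atz(cam,rc,z):
    p,d=ray(cam,rc);return p+d*(z-p[2])/d[2]
def tri(a,b):
    A=np.zeros((3,3));v=np.zeros(3)
    for p,d in(a,b):
        d=d/np.linalg.norm(d);M=np.eye(3)-np.outer(d,d);A+=M;v+=M@p
    return np.linalg.solve(A,v)
def save(cam,name):
    im=eyes.read_camera(cam);cv2.imwrite("pics/"+name,im[:,:,::-1]);return im
E
python3 - <<'E'
from h import *
np.set_printoptions(precision=4,suppress=True)
for c in("scene","top"):
    save(c,c+"1.png");i=eyes.camera_info(c);print(c,i["position"],np.array(i["rotation"]).tolist(),i["intrinsics"])
    for q,z in(("cap_top",.102),("seat",.087),("bottle",.008),("stand",0),("mixer",0)):
        for r in spot_point(q,c)[:3]: print(q,r["centre"],round(r["confidence"],2),atz(c,r["centre"],z))
print(monitor.read_state())
E
```

```text
scene [ 0.1297 -0.3327  0.6618] [-2.2113837167418744, 0.014290804149478697, -0.5649311287252656] [[443.2681   0.     315.7651]
 [  0.     443.2681 198.4701]
 [  0.       0.       1.    ]]Traceback (most recent call last):
  File "<stdin>", line 6, in <module>
  File "h.py", line 7, in atz
    p,d=ray(cam,rc);return p+d*(z-p[2])/d[2]
                                        ~^^^
IndexError: invalid index to scalar variable.
```

```bash
sed -i 's/R=np.array(i\["rotation"\])/R=Rotation.from_euler("xyz",i["rotation"]).as_matrix()/; 1a from scipy.spatial.transform import Rotation' h.py
python3 - <<'E'
from h import *
np.set_printoptions(precision=4,suppress=True)
for c in("scene","top"):
    save(c,c+"1.png");i=eyes.camera_info(c);print(c,i["position"],i["rotation"])
    for q,z in(("cap_top",.102),("seat",.087),("bottle",.008),("stand",0),("mixer",0)):
        for r in spot_point(q,c)[:3]: print(q,np.round(r["centre"],1),round(r["confidence"],2),atz(c,r["centre"],z))
print(monitor.read_state())
E
```

```text
scene [ 0.1297 -0.3327  0.6618] [-2.2114  0.0143 -0.5649]
cap_top [180.3 278.6] 0.84 [0.492  0.4094 0.102 ]
cap_top [156.4 265. ] 0.75 [0.5136 0.5184 0.102 ]
seat [245.2 358.1] 0.95 [0.5232 0.1534 0.087 ]
bottle [215.8 281.7] 0.9 [0.4881 0.3998 0.008 ]
bottle [187.5 273.8] 0.83 [0.5269 0.512  0.008 ]
stand [216.4 284.5] 0.59 [0.497  0.4031 0.    ]
mixer [256.4 318.9] 0.61 [0.4923 0.2446 0.    ]
mixer [275.5 357.9] 0.58 [0.5286 0.1551 0.    ]
top [0.4483 0.3019 1.0522] [-3.0388 -0.0218 -1.5822]
cap_top [223.1 271.8] 0.77 [0.4903 0.4071 0.102 ]
cap_top [203.8 376.6] 0.62 [0.5335 0.1591 0.102 ]
cap_top [207.6 213. ] 0.47 [0.5281 0.5451 0.102 ]
seat [206.7 377.9] 0.87 [0.5278 0.1538 0.087 ]
bottle [208.2 227.3] 0.87 [0.5341 0.5324 0.008 ]
bottle [221.6 277.9] 0.79 [0.4981 0.4018 0.008 ]
stand [226.5 278.1] 0.87 [0.4858 0.4021 0.    ]
mixer [207.7 377.8] 0.84 [0.5323 0.1408 0.    ]
mixer [179.7 332.4] 0.58 [0.6076 0.2592 0.    ]
{'time': 0.7, 'q': array([ 1.1012,  0.2586,  1.535 ,  0.    ,  1.348 , -0.2028]), 'qd': array([-0.    ,  0.0016,  0.0001, -0.0002,  0.0013, -0.0003]), 'tau': array([ -0.0013, -44.579 , -29.0838,  -0.0002,   0.0009,  -0.    ]), 'tcp_pos': array([0.145 , 0.5306, 0.2313]), 'eef_rot': array([ 3.1415, -0.    ,  2.8748]), 'contact_force': array([ 0.6419, -0.1027,  0.0298]), 'moment': array([-0.0469,  0.0061,  0.026 ]), 'grip_force': 0.0, 'grip_width': 0.08549903512296327}
```

View pics/scene1.png

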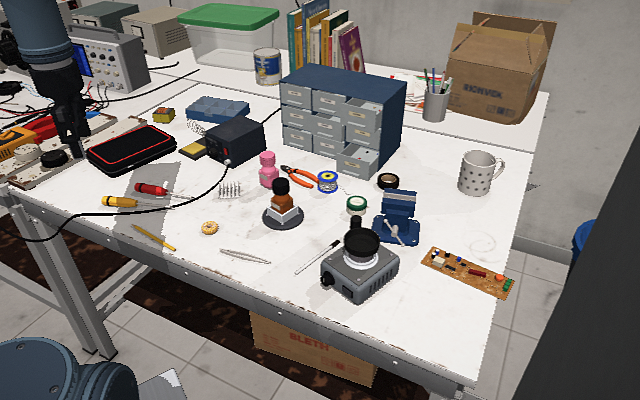

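View pics/top1.png

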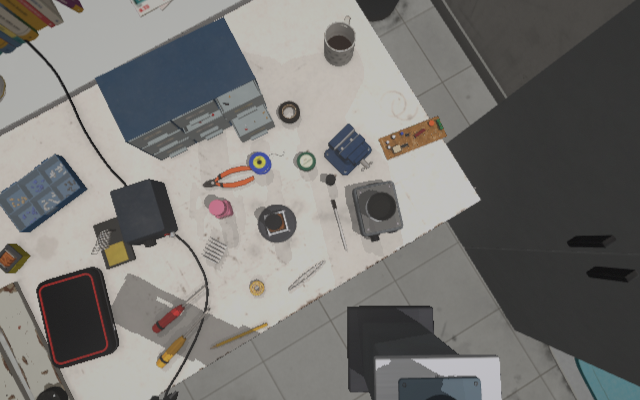

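The scene view shows the amber bottle at about (row 200, col 282), with the pink look-alike at (170, 268) and the mixer cradle at (243, 361). In the top view the bottle is at (223, 276) and the cradle at (206, 380). I'll zoom in on both to refine.

```bash
python3 - <<'E'
from h import *
np.set_printoptions(precision=4,suppress=True)
a=cv2.imread("pics/scene1.png");b=cv2.imread("pics/top1.png")
def proj(c,p):
    i=eyes.camera_info(c);R=Rotation.from_euler("xyz",i["rotation"]).as_matrix()
    u=np.array(i["intrinsics"])@(R.T@(np.array(p)-i["position"]));return u[:2]/u[2]
S=8
def crop(im,c,r0,c0,circ):
    o=cv2.resize(im[r0:r0+37,c0:c0+50],None,fx=S,fy=S,interpolation=cv2.INTER_CUBIC)
    for (x,y,z,rad,col) in circ:
        t=np.linspace(0,6.3,60)
        pts=np.array([(proj(c,(x+rad*np.cos(k),y+rad*np.sin(k),z))-[c0,r0]+.5)*S for k in t])
        cv2.polylines(o,[pts.astype(int)],False,col,1)
    return o
cap=[(.491,.408,.102,.019,(0,255,0)),(.491,.408,.076,.019,(0,200,0)),(.491,.408,.006,.05,(255,0,255))]
st=[(.5255,.1536,.106,.0345,(0,255,0)),(.5255,.1536,.087,.019,(255,0,255))]
o=np.vstack([np.hstack([crop(a,"scene",176,258,cap),crop(a,"scene",226,336,st)]),np.hstack([crop(b,"top",204,252,cap),crop(b,"top",188,355,st)])])
cv2.imwrite("pics/z1.png",o[:600])
E
```

```text
(no output)
```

View pics/z1.png

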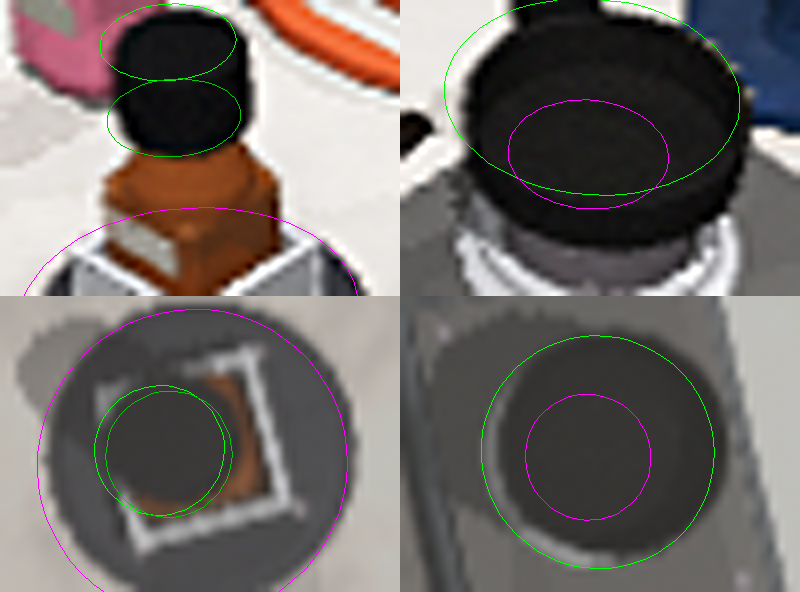

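The zoom shows my cap estimate needs a shift of 1–2 px to the right in both views. The cradle estimate needs about 1.7 px right in both. I'll fit the silhouettes numerically.

```bash
cat > fit.py <<'E'
from h import *
from scipy.optimize import minimize
def proj(c,P):
    i=eyes.camera_info(c);R=Rotation.from_euler("xyz",i["rotation"]).as_matrix()
    u=(np.array(i["intrinsics"])@(R.T@(P-np.array(i["position"])).T));return (u[:2]/u[2]).T
t=np.linspace(0,2*np.pi,60)
def hull(c,x,y,rings):
    P=np.vstack([np.c_[x+r*np.cos(t),y+r*np.sin(t),0*t+z] for z,r in rings])
    return cv2.convexHull(proj(c,P).astype(np.float32))
def fit(c,im,x0,rings,S=4,win=26,alpha=1):
    # maximise mean contrast of gray across the hull outline (outside minus inside)
    g=cv2.GaussianBlur(im.mean(2).astype(np.float32),(0,0),.6);best=None
    for dx in np.arange(-.008,.0081,.0005):
        for dy in np.arange(-.008,.0081,.0005):
            h=hull(c,x0[0]+dx,x0[1]+dy,rings)[:,0]
            ce=h.mean(0);L=np.vstack([h,h[:1]]);s=np.r_[0,np.cumsum(np.hypot(*np.diff(L,axis=0).T))]
            k=np.linspace(0,s[-1],100);p=np.c_[np.interp(k,s,L[:,0]),np.interp(k,s,L[:,1])]
            n=p-ce;n/=np.linalg.norm(n,axis=1)[:,None]
            v=[cv2.remap(g,(p+q*n)[:,0].astype(np.float32)[None],(p+q*n)[:,1].astype(np.float32)[None],1)[0] for q in(1.2,-1.2)]
            sc=np.clip(v[0]-v[1],-10,40).mean()
            if best is None or sc>best[0]: best=(sc,x0[0]+dx,x0[1]+dy)
    return best
E
python3 - <<'E'
from fit import *
np.set_printoptions(precision=4,suppress=True)
for c in("scene","top"):
    im=cv2.imread(f"pics/{c}1.png")
    print(c,"cap",np.array(fit(c,im,(.492,.406),[(.102,.019),(.076,.019)])))
    print(c,"cradle",np.array(fit(c,im,(.527,.150),[(.106,.0345),(.090,.024)])))
print("stand",np.array(fit("top",cv2.imread("pics/top1.png"),(.492,.404),[(.006,.05)])))
E
```

```text
scene cap [40.      0.491   0.4045]
scene cradle [31.4309  0.5225  0.143 ]Traceback (most recent call last):
  File "<stdin>", line 5, in <module>
  File "fit.py", line 15, in fit
    h=hull(c,x0[0]+dx,x0[1]+dy,rings)[:,0]
      ~~~~^^^^^^^^^^^^^^^^^^^^^^^^^^^
  File "fit.py", line 9, in hull
    return cv2.convexHull(proj(c,P).astype(np.float32))
                          ~~~~^^^^^
  File "fit.py", line 4, in proj
    i=eyes.camera_info(c);R=Rotation.from_euler("xyz",i["rotation"]).as_matrix()
ValueError: time passes only in moves, steps and waits
```

```bash
sed -i 's/^def proj/INFO={k:eyes.camera_info(k) for k in("scene","top")}\ndef proj/; s/i=eyes.camera_info(c)/i=INFO[c]/; s/-10,40/-10,80/' fit.py
python3 - <<'E'
from fit import *
np.set_printoptions(precision=4,suppress=True)
for c in("scene","top"):
    im=cv2.imread(f"pics/{c}1.png")
    print(c,"cap",np.array(fit(c,im,(.492,.406),[(.102,.019),(.076,.019)])))
    print(c,"cradle",np.array(fit(c,im,(.527,.150),[(.106,.0345),(.090,.024)])))
print("stand",np.array(fit("top",cv2.imread("pics/top1.png"),(.492,.404),[(.006,.05)])))
E
```

```text
scene cap [75.0798  0.4935  0.405 ]
scene cradle [46.1158  0.5205  0.142 ]
top cap [32.2575  0.4915  0.398 ]
top cradle [42.9753  0.5285  0.1485]
stand [76.4337  0.495   0.405 ]
```

Emit:
drive_tool:
  motion:
    - [-50,-4,10,0,0,0]
    - [-105,-8,20,0,0,0]
    - [-160,-13,30,0,0,0]
    - [-215,-17,40,0,0,0]
    - [-270,-21,55,0,0,0]
    - [-325,-26,70,0,0,0]
    - [-370,-30,85,0,0,0]
    - [-370,-30,100,0,0,0]
    - [-370,-30,100,0,0,0]
  gripper: 0.8
  squeeze: 50

```text
time: 1.82
tcp_pos: [0.4926, 0.4035, 0.1295]
eef_rot: [-3.139, -0.003, 2.874]
contact_force: [-0.4, 0.4, -0.1]
grip_width: 0.068
grip_force: 0.0
```

```bash
python3 - <<'E'
from h import *
a=save("scene","s2.png");b=save("top","t2.png")
o=np.vstack([np.hstack([cv2.resize(a[100:250,200:400],None,fx=2,fy=2),cv2.resize(b[150:300,180:380],None,fx=2,fy=2)]),np.hstack([cv2.resize(a[220:320,300:433],None,fx=3,fy=3)[:,:400],cv2.resize(b[160:260,315:448],None,fx=3,fy=3)[:,:400]])])
cv2.imwrite("pics/z2.png",o[:,:,::-1]);s=monitor.read_state();print(s)
E
```

```text
Traceback (most recent call last):
ValueError: all the input array dimensions except for the concatenation axis must match exactly, but along dimension 1, the array at index 0 has size 800 and the array at index 1 has size 798
```

```bash
python3 - <<'E'
from h import *
a=cv2.imread("pics/s2.png");b=cv2.imread("pics/t2.png")
o=np.hstack([cv2.resize(a[120:240,220:320],(400,480)),cv2.resize(b[170:290,220:320],(400,480))])
cv2.imwrite("pics/z2.png",o);s=monitor.read_state();print(s['q'],s['tcp_pos'])
E
```

```text
[ 5.12640065e-01  4.89807983e-01  1.44400927e+00  3.17980959e-04
  1.20819319e+00 -7.92638879e-01] [0.49290191 0.40468482 0.1315533 ]
```

View pics/z2.png

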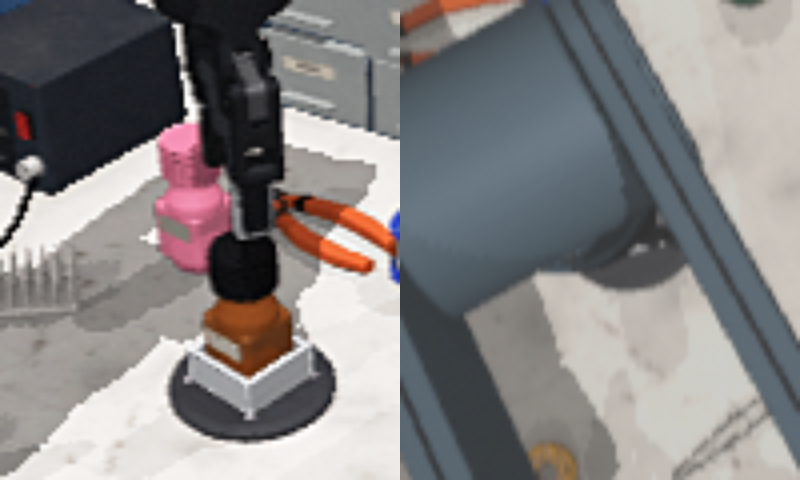

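The gripper stands centred above the amber bottle's cap, at about (265, 245) in the crop, and clear of the pink one. I'm going down and closing.

Emit:
drive_tool:
  motion:
    - [-1,0,20,0,0,0]
    - [-1,0,42,0,0,0]
    - [-1,0,63,0,0,0]
    - [-1,0,63,0,0,0]

```text
time: 2.42
tcp_pos: [0.4931, 0.4042, 0.0678]
eef_rot: [-3.14, -0.002, 2.877]
contact_force: [0.1, -0.2, 1.2]
grip_width: 0.0682
grip_force: 0.0
```

Emit:
drive_tool:
  motion:
    - [0,0,0,0,0,0]
    - [0,0,0,0,0,0]
    - [0,0,0,0,0,0]
    - [0,0,0,0,0,0]
    - [0,0,0,0,0,0]
    - [0,0,0,0,0,0]
  gripper: 0.0
  squeeze: 40

```text
time: 3.18
tcp_pos: [0.496, 0.4047, 0.0702]
eef_rot: [3.139, 0.002, 2.875]
contact_force: [-0.5, 1.6, 6.3]
grip_width: 0.037
grip_force: 40.2
```

Emit:
drive_tool:
  motion:
    - [0,0,0,0,0,0.15]
    - [0,0,0,0,0,0.3]
    - [0,0,0,0,0,0.45]
    - [0,0,0,0,0,0.6]
    - [0,0,0,0,0,0.6]

```text
time: 3.8
tcp_pos: [0.4955, 0.4043, 0.0701]
eef_rot: [3.139, 0.0, 2.273]
contact_force: [-0.7, 0.3, 6.4]
grip_width: 0.0369
grip_force: 40.2
```

```bash
python3 - <<'E'
from h import *
s=monitor.read_state();print(s)
E
```

```text
{'time': 3.8, 'q': array([ 5.10105051e-01,  5.52753768e-01,  1.50412393e+00,  3.44372404e-04,
        1.08255150e+00, -1.92299733e-01]), 'qd': array([-4.65650962e-04,  1.58812661e-04,  1.98047484e-03, -6.07267831e-04,
        6.47492154e-06, -4.78063382e-02]), 'tau': array([ -0.69525423, -52.60088682, -23.54456306,  -0.31262252,
        -0.64236229,   0.59099263]), 'tcp_pos': array([0.49545952, 0.40429467, 0.07012651]), 'eef_rot': array([3.13941091e+00, 1.14595308e-04, 2.27303978e+00]), 'contact_force': array([-0.66819779,  0.25217196,  6.3589529 ]), 'moment': array([-0.04492876,  0.43509847, -0.05135674]), 'grip_force': 40.193306812943774, 'grip_width': 0.036929037494500556}
```

Emit:
drive_tool:
  motion:
    - [0,0,0,0,0,0.1]
    - [0,0,0,0,0,0.2]
    - [0,0,0,0,0,0.2]

```text
time: 4.18
tcp_pos: [0.4953, 0.4043, 0.0701]
eef_rot: [3.14, -0.0, 2.074]
contact_force: [-2.9, -0.2, 8.7]
grip_width: 0.0367
grip_force: 40.2
```

```bash
cat > st.py <<'E'
from h import *
s=monitor.read_state()
for k in("time","eef_rot","tcp_pos","contact_force","moment","grip_width"):print(k,np.round(s[k],4))
print(s["tau"][5],s["q"][5])
E
python3 st.py
```

```text
time 4.175
eef_rot [ 3.1398e+00 -5.0000e-04  2.0736e+00]
tcp_pos [0.4953 0.4043 0.0701]
contact_force [-2.913  -0.2335  8.7451]
moment [-0.0856  0.5535 -0.0528]
grip_width 0.0367
0.372028648853302 0.007159252239136053
```

Emit:
drive_tool:
  motion:
    - [0,0,0,0,0,0.08]
    - [0,0,0,0,0,0.16]
    - [0,0,0,0,0,0.16]

```text
time: 4.55
tcp_pos: [0.4951, 0.4044, 0.0701]
eef_rot: [3.14, -0.001, 1.914]
contact_force: [-1.9, -0.1, 8.4]
grip_width: 0.0373
grip_force: 40.2
```

```bash
python3 st.py
```

```text
time 4.55
eef_rot [ 3.1402e+00 -9.0000e-04  1.9138e+00]
tcp_pos [0.4951 0.4044 0.0701]
contact_force [-1.9447 -0.0928  8.3793]
moment [-0.0454  0.6607 -0.0556]
grip_width 0.0373
0.2874112129211426 0.1668885298948368
```

Emit:
drive_tool:
  motion:
    - [0,0,0,0,0,0.08]
    - [0,0,0,0,0,0.16]
    - [0,0,0,0,0,0.16]

```text
time: 4.92
tcp_pos: [0.4945, 0.4046, 0.0701]
eef_rot: [3.141, -0.001, 1.755]
contact_force: [-3.8, 0.9, 9.2]
grip_width: 0.037
grip_force: 40.4
```

```bash
python3 st.py
```

```text
time 4.925
eef_rot [ 3.1411e+00 -1.3000e-03  1.7552e+00]
tcp_pos [0.4945 0.4046 0.0701]
contact_force [-3.8025  0.8888  9.2332]
moment [0.2    0.9351 0.5414]
grip_width 0.037
0.8690131455659866 0.3259502762061439
```

Emit:
drive_tool:
  motion:
    - [0,0,0,0,0,0.03]
    - [0,0,0,0,0,0.06]
    - [0,0,0,0,0,0.06]
  squeeze: 60

```text
time: 5.3
tcp_pos: [0.4945, 0.4042, 0.0702]
eef_rot: [3.141, -0.0, 1.696]
contact_force: [-5.4, -0.7, 11.0]
grip_width: 0.0366
grip_force: 58.9
```

```bash
python3 st.py
```

```text
time 5.3
eef_rot [ 3.1411e+00 -5.0000e-04  1.6960e+00]
tcp_pos [0.4945 0.4042 0.0702]
contact_force [-5.3745 -0.7197 11.0074]
moment [-0.0894  0.8534  0.4564]
grip_width 0.0366
0.6190547905862331 0.3854175543041834
```

Emit:
drive_tool:
  motion:
    - [0,0,0,0,0,0.05]
    - [0,0,0,0,0,0.1]
    - [0,0,0,0,0,0.1]

```text
time: 5.68
tcp_pos: [0.4944, 0.4029, 0.0703]
eef_rot: [-3.141, 0.002, 1.597]
contact_force: [-5.6, -5.2, 12.1]
grip_width: 0.0364
grip_force: 58.7
```

```bash
python3 st.py
```

```text
time 5.675
eef_rot [-3.1414e+00  1.9000e-03  1.5966e+00]
tcp_pos [0.4944 0.4029 0.0703]
contact_force [-5.5522 -5.1992 12.1161]
moment [-0.8845  0.9214  0.8678]
grip_width 0.0364
1.054900512099266 0.4850873430867857
```

The moment about z rises to 0.87 N m, so the cap is against its stop. Lifting straight up.

Emit:
drive_tool:
  motion:
    - [0,0,-10,0,0,0]
    - [0,0,-22,0,0,0]
    - [0,0,-36,0,0,0]
    - [0,0,-56,0,0,0]
    - [0,0,-82,0,0,0]
    - [0,0,-108,0,0,0]
    - [0,0,-132,0,0,0]
    - [0,0,-132,0,0,0]

```text
time: 6.68
tcp_pos: [0.4962, 0.4047, 0.2038]
eef_rot: [3.136, -0.003, 1.595]
contact_force: [0.5, 0.7, -2.0]
grip_width: 0.0362
grip_force: 67.1
```

```bash
python3 st.py; python3 - <<'E'
from h import *
a=save("scene","s3.png");b=save("top","t3.png")
cv2.imwrite("pics/z3.png",np.hstack([cv2.resize(a[90:240,220:340],(480,600)),cv2.resize(b[160:300,220:300],(320,600))])[:,:,::-1])
E
```

```text
time 6.675
eef_rot [ 3.1361 -0.0032  1.5947]
tcp_pos [0.4962 0.4047 0.2038]
contact_force [ 0.5063  0.7203 -1.9871]
moment [-0.0756  0.023   0.0383]
grip_width 0.0362
0.0010348207069910131 0.48612611427071173
```

View pics/z3.png

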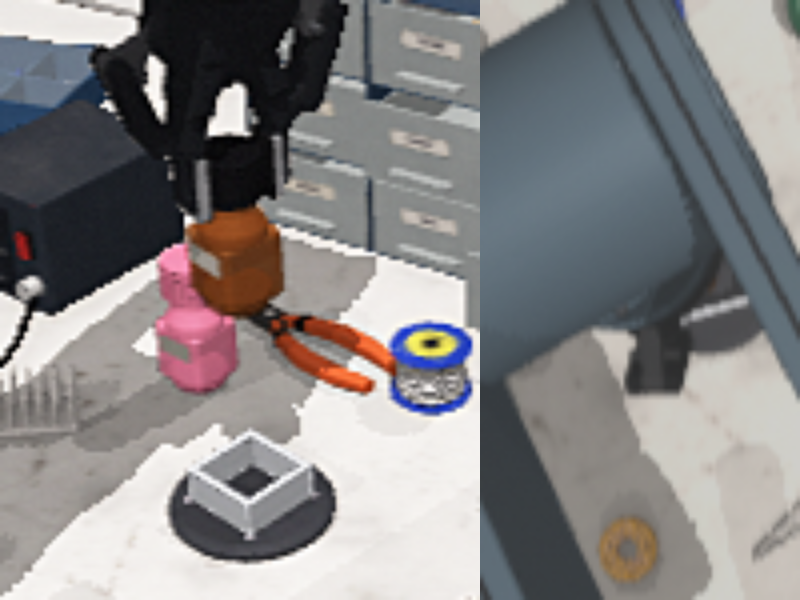

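The bottle hangs upright in the grip and the stand is empty at (500, 250) in the crop. Carrying it over the cradle.

Emit:
drive_tool:
  motion:
    - [-30,3,0,0,0,0]
    - [-75,8,0,0,0,0]
    - [-120,13,0,0,0,0]
    - [-165,17,0,0,0,0]
    - [-210,22,0,0,0,0]
    - [-240,25,0,0,0,0]
    - [-256,27,0,0,0,0]
    - [-256,27,0,0,0,0]
    - [-256,27,0,0,0,0]

```text
time: 7.9
tcp_pos: [0.5278, 0.1496, 0.2]
eef_rot: [-3.141, -0.001, 1.595]
contact_force: [-0.5, 0.2, -1.7]
grip_width: 0.0362
grip_force: 67.1
```

```bash
python3 st.py; python3 - <<'E'
from h import *
a=save("scene","s4.png");b=save("top","t4.png")
cv2.imwrite("pics/z4.png",np.hstack([cv2.resize(a[150:300,300:420],(480,600)),cv2.resize(b[130:270,330:405],(320,600))])[:,:,::-1])
for c in("scene","top"):
  for q,z in(("seat",.087),("bottle",.140)):
    for r in spot_point(q,c)[:2]:print(c,q,r["confidence"],atz(c,r["centre"],z))
E
```

```text
time 7.9
eef_rot [-3.1409e+00 -7.0000e-04  1.5954e+00]
tcp_pos [0.5278 0.1496 0.2   ]
contact_force [-0.5045  0.1726 -1.7265]
moment [-0.0052  0.0184 -0.0319]
grip_width 0.0362
-0.001845370716182515 0.04745213987078677
scene seat 0.87 [0.52538782 0.15163746 0.087     ]
scene seat 0.16 [0.47662082 0.08726233 0.087     ]
scene bottle 0.73 [0.52675546 0.151943   0.14      ]
scene bottle 0.62 [0.44435749 0.35415897 0.14      ]
top seat 0.78 [0.53673025 0.15409141 0.087     ]
top bottle 0.71 [0.52125635 0.50524008 0.14      ]
top bottle 0.66 [0.52908427 0.15793273 0.14      ]
```

View pics/z4.png

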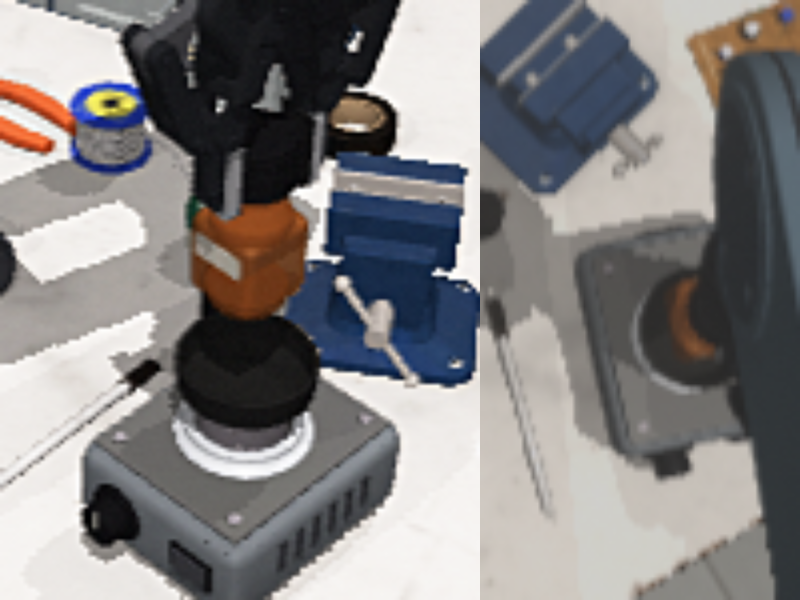

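The bottle is over the cradle: both axes are at about column 247 in the scene crop, and the networks agree within 2 mm. Lowering.

Emit:
drive_tool:
  motion:
    - [0,0,12,0,0,0]
    - [0,0,24,0,0,0]
    - [0,0,36,0,0,0]
    - [0,0,46,0,0,0]
    - [0,0,46,0,0,0]

```text
time: 8.82
tcp_pos: [0.5274, 0.1484, 0.1531]
eef_rot: [-3.139, 0.0, 1.595]
contact_force: [0.3, 0.7, -1.3]
grip_width: 0.0361
grip_force: 67.0
```

Emit:
drive_tool:
  motion:
    - [0,0,3,0,0,0]
    - [0,0,7,0,0,0]
    - [0,0,7,0,0,0]

```text
time: 9.2
tcp_pos: [0.5287, 0.1486, 0.1479]
eef_rot: [3.14, -0.0, 1.595]
contact_force: [0.4, 0.2, 2.9]
grip_width: 0.0366
grip_force: 67.5
```

```bash
python3 st.py
```

```text
time 9.2
eef_rot [ 3.1399e+00 -2.0000e-04  1.5948e+00]
tcp_pos [0.5287 0.1486 0.1479]
contact_force [0.4312 0.2041 2.9378]
moment [0.0377 0.0181 0.0265]
grip_width 0.0366
-0.001640572772885207 0.04681552180774617
```

Emit:
drive_tool:
  motion:
    - [0,0,3,0,0,0]
    - [0,0,6,0,0,0]
    - [0,0,9,0,0,0]
    - [0,0,12,0,0,0]
    - [0,0,12,0,0,0]
  squeeze: 80

```text
time: 9.82
tcp_pos: [0.529, 0.1488, 0.1374]
eef_rot: [3.138, -0.0, 1.595]
contact_force: [-2.6, -0.1, 12.9]
grip_width: 0.0362
grip_force: 80.2
```

```bash
python3 st.py
```

```text
time 9.825
eef_rot [ 3.1384e+00 -4.0000e-04  1.5949e+00]
tcp_pos [0.529  0.1488 0.1374]
contact_force [-2.5518 -0.0772 12.941 ]
moment [ 0.0743  0.6259 -0.0216]
grip_width 0.0362
0.00018565607206255663 0.04679233037064208
```

Emit:
drive_tool:
  motion:
    - [0,0,1,0,0,0]
    - [0,0,1.5,0,0,0]
    - [0,0,1.5,0,0,0]

```text
time: 10.2
tcp_pos: [0.5292, 0.1489, 0.1372]
eef_rot: [3.137, -0.0, 1.595]
contact_force: [-5.0, -0.3, 21.4]
grip_width: 0.0363
grip_force: 81.2
```

```bash
python3 st.py
```

```text
time 10.2
eef_rot [ 3.1373e+00 -5.0000e-04  1.5949e+00]
tcp_pos [0.5292 0.1489 0.1372]
contact_force [-4.9507 -0.2963 21.4346]
moment [0.0554 1.1857 0.0155]
grip_width 0.0363
0.009313553455285728 0.04680104142972719
```

```bash
python3 - <<'E'
from h import *
a=save("scene","s5.png");b=save("top","t5.png")
cv2.imwrite("pics/z5.png",np.hstack([cv2.resize(a[160:300,310:410],(430,600)),cv2.resize(b[120:280,200:420],(370,270))[[*range(270)]+[269]*330]])[:,:,::-1])
E
```

```text
(no output)
```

View pics/z5.png

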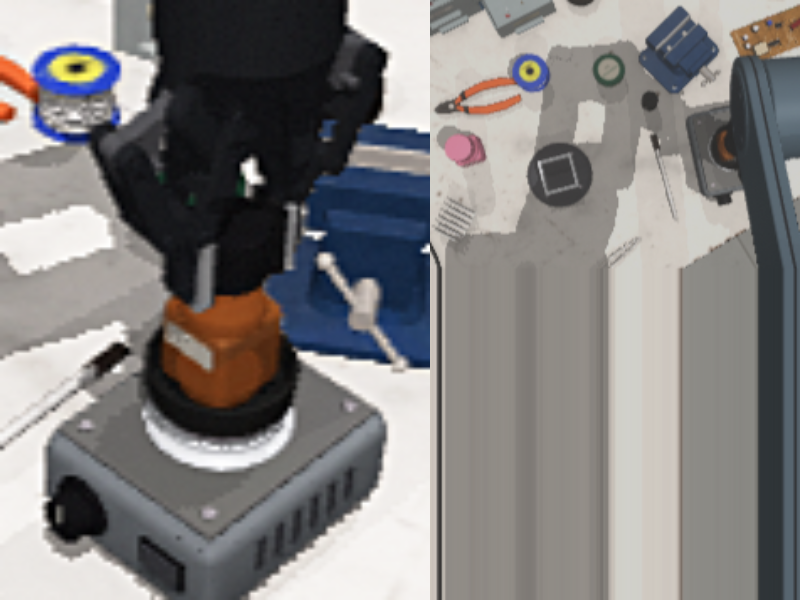

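The bottle stands upright in the cradle at about (365, 220) in the crop. The head is down, with the rubber sitting on the white ring, and the bystanders haven't moved. Handing in.

```bash
python3 st.py; python3 -c "
from h import *
print(env.close_job())"
```

```text
time 10.3
eef_rot [ 3.1372e+00 -4.0000e-04  1.5950e+00]
tcp_pos [0.5292 0.1489 0.1372]
contact_force [-5.4577 -0.6209 22.1981]
moment [ 0.037   1.1758 -0.0067]
grip_width 0.0361
0.009470600634813309 0.04677230452553932
the job is handed in; nothing more can be done
None
```

I screwed the cap shut to its stop, set the bottle upright in the mixer cradle, and handed the job in at about 10 s while still pressing it fully down at about 22 N; the result of the judging was not shown.

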